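# Sleeve the drain stub and light it with the torch

### The job

Stand the loose pipe sleeve on the upright drain stub and push it fully home on the stub's shoulder, without letting it drop, then let go of it. Then draw the lit torch up out of its holder, tip it to about halfway between upright and level, and hold it up in the gripper, lens downwards, aimed at the sleeve from about 12 cm away and touching nothing else, so that the joint can be checked; the program finishes while still holding the torch like this. Leave the other loose things where they are.

Things in the scene. Friction and masses are not known exactly. Their poses are not given: they have to be found in the camera images.
- stub: Fixed upright grey plastic drain stub. Origin: centre of its underside on the tile, z up. Round flange 80 mm across, 8 mm high; on it a collar 54 mm across whose flat top (the shoulder) is 30 mm above the tile; from the shoulder a spigot 32 mm in diameter rises to 75 mm above the tile, its top 6 mm tapered to 24 mm across.
- stub_home (a point): Point on the stub's axis 65 mm above the tile (35 mm above the shoulder): where the sleeve's mid point lies when it is fully home.
- sleeve: Loose plain grey rigid pipe sleeve (open tube) standing on end: 44 mm outside, 36 mm inside, 70 mm long, about 60 g, the same both ways up. It slides over the spigot with 2 mm clearance all round, without resistance. Origin: centre of its lower end, z along the tube, up.
- sleeve_mid (a point): Centre of the sleeve, on its axis 35 mm above its lower end.
- holder: Fixed grey plastic cup, the torch's holder: round, 62 to 66 mm across outside, about 54 mm inside, 85 mm high, inner floor 5 mm above the tile, open at the top, on a round foot 74 mm across, 4 mm high. Origin: centre of its underside.
- torch: Loose aluminium torch, 160 mm long, about 150 g, standing lens down in the holder with its tail 75 to 80 mm above the rim. Origin: centre of the lens face; its z axis runs from the lens to the tail (up at the start), so the beam goes along -z. Head 42 mm across for the first 30 mm from the lens, tapering to 30 mm at 42 mm; from there a plain barrel 30 mm across to the tail.
- torch_tail (a point): Centre of the torch's tail face, 160 mm from the lens along the torch's z axis.
- slip_nut: Bystander: loose white flat ring, 52 mm across, 18 mm high. Origin: centre of its underside.
- plug: Bystander: loose black rubber sink plug, 48 mm across, 18 mm high. Origin: centre of its underside.
- pad_tray: Bystander: loose aluminium tray 90 by 130 mm, 22 mm high, with a grey scouring pad. Origin: centre of its underside.
- wrench: Bystander: loose grey pipe wrench lying flat, about 220 mm long along its x axis, 22 mm high. Origin: on the tile near the middle of its length.
Not all that is in view belongs to the job. Of the things shaped like the sleeve, the grey one is meant.

How it is judged:
On the way, in this order (a step that is already met when the one before it is completed fails the run):
1. the sleeve is fully home on the stub and let go (horizontal distance between sleeve_mid and stub_home below 0.004 m and z of sleeve_mid in the frame of stub_home between -0.004 and 0.004 m and angle between the z axis of sleeve and the z axis of stub, either way round below 0.08 rad and contact force between the fingers and sleeve below 0.2 N), for 0.2 s.
2. the torch is drawn clear of its holder in the gripper (z of torch in the frame of holder above 0.09 m and contact force between the fingers and torch above 0.5 N), for 0.1 s.
At the end, for the whole second after the job is handed in: Sleeve released and home on the stub within 4 mm, tilt under 4.5 deg. Torch still and held by the gripper only, lens down, 25 to 65 deg from vertical, lens over 100 mm up, sleeve centre 70 to 200 mm ahead of the lens and within 35 mm of the beam line in torch x and y (all of step 1 and contact force between the fingers and torch above 1 N and contact force between torch and holder below 0.2 N and contact force between torch and stub below 0.2 N and contact force between torch and sleeve below 0.2 N and contact force between torch and wrench below 0.2 N and contact force between torch and pad_tray below 0.2 N and angle between torch's own z axis and vertical between 0.44 and 1.13 rad and x of sleeve_mid in the frame of torch between -0.035 and 0.035 m and y of sleeve_mid in the frame of torch between -0.035 and 0.035 m and z of sleeve_mid in the frame of torch between -0.2 and -0.07 m and height (world z) of torch above 0.1 m and linear speed of torch below 0.03 m/s); the arm keeps its last pose, push and grip.
It fails at once if the sleeve is dropped onto the stub (falls faster than 0.45 m/s, ungripped, within 50 mm of the stub's axis) (linear speed of sleeve above 0.45 m/s and contact force between the fingers and sleeve below 0.1 N and horizontal distance between sleeve and stub below 0.05 m).
It fails at once if a bystander is moved more than 30 mm (distance of any of slip_nut, plug, pad_tray, wrench from where it was at the start of the episode above 0.03 m).
It also fails if it takes over 61 s, if anything falls off the work surface, if the arm or the gripper's body presses on something with over 40 N, if the wrist force passes 120 N, or if a joint passes its speed limit or range.

### The arm

A 7-joint arm with a two-finger parallel gripper is mounted at the origin on the work surface. World frame = base frame: x ahead of the robot, y to its left, z up, the work surface at z = 0. Lengths are in m, angles in rad, forces in N, time in s.
With the tool pointing down it reaches from about 0.35 to 0.9 m from the base axis. Payload 8.1 kg.
Tool frame: the origin (TCP) lies midway between the tips of the shut fingers; the grasp point (between the pads) lies 19 mm behind it; z points along the fingers, y is the line along which they close (so a half turn about z gives the same grasp; the last joint's range is limited). The gripper opens to 92 mm and grips with 3 to 60 N. Pads are 19 mm wide; open, the fingers measure 130 mm over their backs; the gripper's body (75 mm by 190 mm) begins 47 mm behind the grasp point.
Start: joints at [-1.449, 0.434, 0.025, 1.573, -0.012, 1.134, -0.075], TCP at [0.139, 0.609, 0.205] pointing down, gripper open.
Joint ranges: [-2.62, 2.62], [-0.44, 2.09], [-1.27, 1.32], [0.08, 2.57], [-1.32, 4.46], [0.12, 2], [-2.74, 2.74]. Speed limits (rad/s): [2.22, 2.22, 3.01, 3.01, 3.14, 3.14, 3.14].

### API

Orientations are given as a rotation vector (axis times angle).
In Python, from cell import observe, cams, job gives the robot as it stands. The module is installed in compiled form; this text tells all that it offers.
- The arm moves only by the tool step_arm, never from a script. Its argument "steps" is a list of rows, each a list of 6 numbers: the shift along the world's x, y, z in mm, then the turn, a rotation vector about the world's x, y, z in rad. In form: [[dx, dy, dz, rx, ry, rz], ...]. A call has 1 to 20 rows; each row shifts and turns the commanded pose from where the row before left it; what a row does not reach is not made up. A row lasts 1/12 s, in which the tool goes at most 41.7 mm and 7.16 degrees, less where a joint would pass 70% of its speed; a pose out of reach is approached as far as the arm can. A call with a gripper value outside its range is refused whole. "gripper" is the opening, from 0 (shut) to 1 (fully open), set as the call begins (left out, the last holds). The fingers move at their own pace and stop on an object; "force" is the grip in N (left out, the last holds). Time passes only in rows, so rows that do not move let the fingers close. It gives the time, the measured TCP pose, the force, the opening and the grip force at its end, in the units of the state.
- observe(): the state, without advancing time (a new reading comes with each control period).
- cams.get_image(name): name is "scene" or "top"; returns the picture (480x640x3 uint8, red, green, blue); there is no depth.
- cams.get_calibration(name): a dict with "fov_y" (degrees; the focal length in pixels is half the picture's height over the tangent of half this angle, whatever the lens; pixels are square), "cx", "cy" (the principal point, pixels), "world_to_cam" (4x4, takes a point from world to camera coordinates). Camera axes: x right, y up, looking along -z (the intrinsics and any distortion apply to the point x, -y, -z); pixel columns grow to the right and rows downward; lengths in m; the calibration is good to about 2 mm. A picture is of the moment at which its call begins. get_calibration takes no time and is no camera call.
- job.sign_off(): hands the job in; it is judged then, once.
The state is a dict: "clock": time; "joints": joint angles; "dq": joint speeds; "joint_efforts": joint torques, N m; "position": TCP position; "ee_rot": TCP orientation; "force": force on the tool from outside, world axes, zero at the start; "ft_torque": the same for the moment, N m; "width": opening from 0.0 (shut) to 1.0 (fully open); "gripper_force": force on a finger pad.
Only numpy, scipy, OpenCV 4.12 (cv2) and the standard library are available. Lean on these libraries where they do the work, as an engineer would, in place of code of your own. Each camera call takes 0.05 s, during which the arm holds its last target. There are 200 camera calls.

## Working session

There is one attempt and no reset: what is moved stays moved. The work goes in short steps, Python scripts to look and compute and a tool call to move; the robot and the scene stay as the last step left them, time stands still between calls to the robot, and variables do not carry over. Pictures are saved under pics/ and viewed, at most 10 in all, crops included, and the job is handed in when it is done.

Besides the shell and the picture viewer there is one more tool, called after "Call:" in YAML: its name, and indented under it one key for each argument. step_arm: Moves the arm, as the interface text tells. Its arguments: {"type":"object","properties":{"steps":{"type":"array","items":{"type":"array","items":{"type":"number"}}},"gripper":{"type":"number"},"force":{"type":"number"}},"required":["steps"]}

```bash
mkdir -p pics; python3 - <<'E'
from cell import observe,cams,job
import cv2
for n in("scene","top"):
    cv2.imwrite(f"pics/{n}0.png",cams.get_image(n)[:,:,::-1]); print(n,cams.get_calibration(n))
print(observe())
E
```

```text
scene {'fov_y': 42.92872154969381, 'cx': 320.8997018399175, 'cy': 241.51496884224625, 'world_to_cam': array([[ 0.2719698 ,  0.96229322, -0.004919  , -0.08771562],
       [-0.82884594,  0.23684503,  0.50687162,  0.39521512],
       [ 0.48892416, -0.13377668,  0.86200752, -1.38794038],
       [ 0.        ,  0.        ,  0.        ,  1.        ]])}
top {'fov_y': 45.52511740126674, 'cx': 314.4271179599134, 'cy': 235.54649813603535, 'world_to_cam': array([[ 0.0829688 , -0.99653781,  0.0053451 , -0.08459477],
       [ 0.97545682,  0.08230907,  0.20422832, -0.50684796],
       [-0.20396119, -0.01173066,  0.97890869, -0.9471324 ],
       [ 0.        ,  0.        ,  0.        ,  1.        ]])}
{'clock': 0.1, 'joints': array([-1.44859236,  0.43513724,  0.02492795,  1.5740109 , -0.01161036,
        1.13402533, -0.07508107]), 'dq': array([-1.28967529e-03, -1.13012039e-03, -1.72854282e-04, -1.52079805e-03,
        3.22621957e-04, -2.45637409e-05, -5.49519550e-04]), 'joint_efforts': array([ 3.16194179e-03, -6.69128609e+01,  9.88012366e-01, -3.15147650e+01,
       -6.05361722e-02,  3.74680466e-02,  6.41088445e-05]), 'position': array([0.13923513, 0.6087758 , 0.20423108]), 'ee_rot': array([-3.52392453e-01, -3.12170518e+00,  2.25397756e-03]), 'force': array([ 0.23112741, -0.05623203,  0.75621291]), 'ft_torque': array([ 0.01229552, -0.04169927,  0.00392197]), 'gripper_force': 0.0, 'width': 1.001225597512388}
```

View pics/scene0.png

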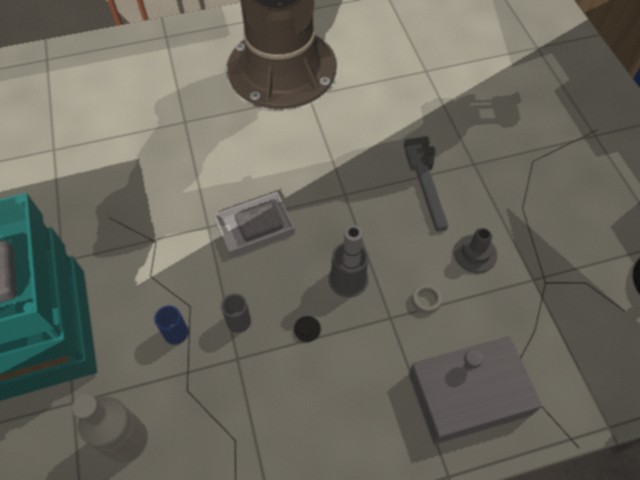

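View pics/top0.png

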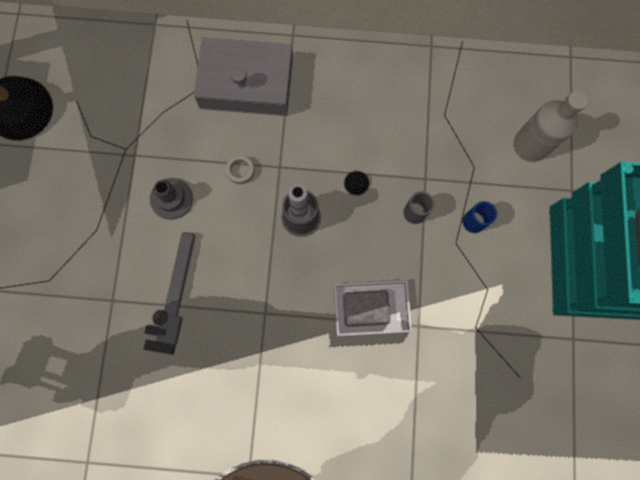

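Candidates for the sleeve:
- grey tube: top (418,208), scene (236,313)
- blue tube (decoy): top (480,217), scene (171,325)
- stub: top (168,196), scene (478,250)
- torch in its holder: top (299,205), scene (350,262)
- white slip nut ring: top (240,169), scene (427,298)

I choose the grey tube, and check it in a close mosaic.

```bash
python3 - <<'E'
import cv2,numpy as np
s=cv2.imread("pics/scene0.png");t=cv2.imread("pics/top0.png")
def c(im,u,v,w=66):
    h=w//2; p=im[v-h:v+h,u-h:u+h]
    p=cv2.resize(p,(264,264),interpolation=cv2.INTER_CUBIC)
    p=cv2.convertScaleAbs(p,alpha=1.8)
    for k in range(0,w,10): cv2.line(p,(k*4,0),(k*4,5),(0,255,255));cv2.line(p,(0,k*4),(5,k*4),(0,255,255))
    return p
m=np.vstack([np.hstack([c(t,418,208),c(t,172,196),c(t,299,205)]),np.hstack([c(s,236,313),c(s,478,250),c(s,350,262)])])
cv2.imwrite("pics/mos.png",m)
E
```

```text
(no output)
```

View pics/mos.png

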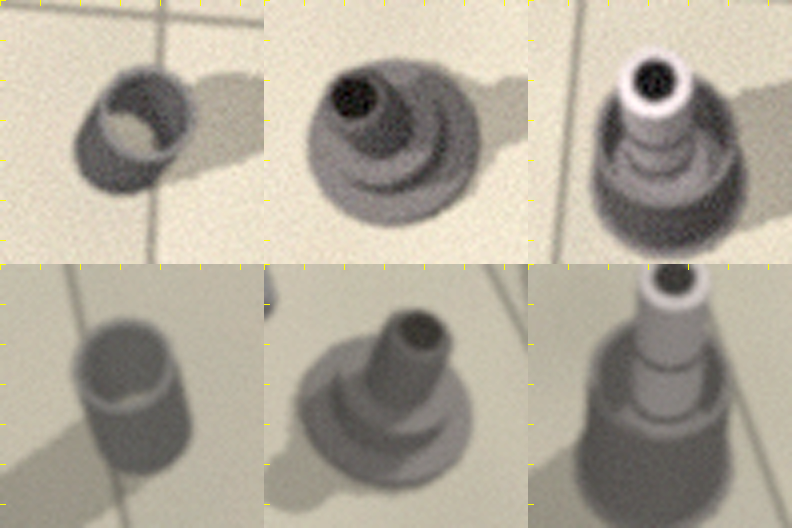

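```bash
cat > h.py <<'E'
import numpy as np
from cell import observe,cams,job
K={n:cams.get_calibration(n) for n in("scene","top")}
def f(n): return 240/np.tan(np.radians(K[n]['fov_y'])/2)
def proj(n,P):
    c=K[n]['world_to_cam']@np.r_[P,1]; return np.array([K[n]['cx']+f(n)*c[0]/-c[2],K[n]['cy']-f(n)*c[1]/-c[2]])
def ray(n,u,v):
    T=K[n]['world_to_cam']; R=T[:3,:3]; o=-R.T@T[:3,3]
    d=R.T@np.array([(u-K[n]['cx'])/f(n),-(v-K[n]['cy'])/f(n),-1]); return o,d
def onz(n,u,v,z):
    o,d=ray(n,u,v); return o+d*(z-o[2])/d[2]
def tri(a,b):
    A=[];B=[]
    for n,p in(("top",a),("scene",b)):
        o,d=ray(n,*p); d/=np.linalg.norm(d); M=np.eye(3)-np.outer(d,d); A.append(M);B.append(M@o)
    return np.linalg.lstsq(np.vstack(A),np.hstack(B),rcond=None)[0]
E
python3 - <<'E'
from h import *
np.set_printoptions(precision=4,suppress=True)
for n,a,b,z in(("sleeve top",(421.6,202.9),(234,304.9),.07),("stub top",(161.1,186.9),(483.6,233.4),.075),("tail",(297.1,191.9),(352.9,232.4),.163)):
    print(n,onz("top",*a,z),onz("scene",*b,z),tri(a,b))
print("flange",onz("top",171.2,198.1,.004), onz("scene",445+(384-264)/4-.4,217+(412-264)/4-.4,.004))
print(onz("top",385+148/4,175+193/4,0),K["top"]["world_to_cam"][:3,:3].T[2])
E
```

```text
sleeve top [ 0.582  -0.2231  0.07  ] [ 0.5828 -0.223   0.07  ] [ 0.5823 -0.2232  0.069 ]
stub top [0.571  0.2301 0.075 ] [0.5706 0.228  0.075 ] [0.5707 0.229  0.0752]
tail [ 0.5568 -0.0103  0.163 ] [ 0.5555 -0.0119  0.163 ] [ 0.5563 -0.0112  0.1641]
flange [0.5707 0.2296 0.004 ] [0.5712 0.2269 0.004 ]
[ 0.563  -0.2379  0.    ] [0.0053 0.2042 0.9789]
```

The close crop confirms an open grey tube (top rim at top 422,203 and scene 234,305). Both cameras agree within 2 mm:
- **Sleeve:** about (0.582, -0.223)
- **Stub:** about (0.571, 0.229)
- **Torch tail:** about (0.556, -0.011, 0.164)

These heights match the description, so I move above the sleeve.

Call:
step_arm:
  steps:
    - [30,-17,4,0,0,0]
    - [30,-17,4,0,0,0]
    - [30,-17,4,0,0,0]
    - [30,-17,4,0,0,0]
    - [30,-17,4,0,0,0]
    - [30,-17,4,0,0,0]
    - [30,-17,4,0,0,0]
    - [30,-17,4,0,0,0]
    - [30,-17,4,0,0,0]
    - [30,-17,4,0,0,0]
    - [30,-17,4,0,0,0]
    - [30,-17,4,0,0,0]
  gripper: 1
  force: 20

```text
clock: 1.1
position: [0.5005, 0.4041, 0.2528]
ee_rot: [-0.352, -3.121, 0.001]
force: [0.6, 0.3, 0.1]
width: 1.003
gripper_force: 0.0
```

Call:
step_arm:
  steps:
    - [4,-31,0,0,0,0]
    - [4,-31,0,0,0,0]
    - [4,-31,0,0,0,0]
    - [4,-31,0,0,0,0]
    - [4,-31,0,0,0,0]
    - [4,-31,0,0,0,0]
    - [4,-31,0,0,0,0]
    - [4,-31,0,0,0,0]
    - [4,-31,0,0,0,0]
    - [4,-31,0,0,0,0]
    - [4,-31,0,0,0,0]
    - [4,-31,0,0,0,0]
    - [4,-31,0,0,0,0]
    - [4,-31,0,0,0,0]
    - [4,-31,0,0,0,0]
    - [4,-31,0,0,0,0]
    - [4,-31,0,0,0,0]
    - [4,-31,0,0,0,0]
    - [4,-31,0,0,0,0]
    - [0,0,0,0,0,0]

```text
clock: 2.77
position: [0.5741, -0.1916, 0.2527]
ee_rot: [-0.365, -3.12, 0.007]
force: [-1.6, 0.1, -0.1]
width: 0.999
gripper_force: 0.0
```

```bash
python3 -c "
from h import *
s=observe();print(s['clock'],s['joints'].round(3),s['position'].round(4),s['ee_rot'].round(4),s['force'])"
```

```text
2.7667 [-0.033  0.375  0.374  1.577 -0.139  1.216  1.704] [ 0.5741 -0.1916  0.2527] [-0.3652 -3.12    0.0067] [-1.55852096  0.06827538 -0.1193522 ]
```

Call:
step_arm:
  steps:
    - [4,-15,0,0,0,0]
    - [4,-16,0,0,0,0]
    - [0,0,-20,0,0,0]
    - [0,0,-30,0,0,0]
    - [0,0,-30,0,0,0]
    - [0,0,-30,0,0,0]
    - [0,0,-10,0,0,0]
    - [0,0,0,0,0,0]
    - [0,0,0,0,0,0]
    - [0,0,0,0,0,0]

```text
clock: 3.6
position: [0.5845, -0.2152, 0.1348]
ee_rot: [0.352, 3.119, -0.001]
force: [0.5, -0.4, -0.6]
width: 0.999
gripper_force: 0.0
```

```bash
python3 - <<'E'
from h import *
import cv2
s=observe();print(s['clock'],s['position'].round(4),s['ee_rot'].round(4))
im=[]
for n in("scene","top"):
    p=proj(n,s['position']).round(1); print(n,p,proj(n,(.582,-.223,.07)))
    g=cams.get_image(n)[:,:,::-1].copy(); u,v=proj(n,(.582,-.223,.07)).astype(int)
    c=cv2.resize(g[max(v-60,0):v+60,u-65:u+65],(390,360)); im.append(cv2.convertScaleAbs(c,alpha=1.6))
cv2.imwrite("pics/a1.png",np.hstack(im))
E
```

```text
3.6 [ 0.5845 -0.2152  0.1348] [ 3.5230e-01  3.1193e+00 -8.0000e-04]
scene [233.8 287.3] [233.93019494 304.47393021]
top [424.3 190.7] [421.55281899 202.87951371]
```

View pics/a1.png

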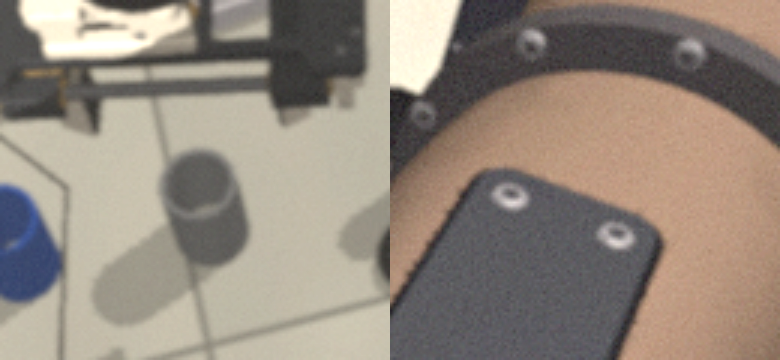

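The scene view shows the gripper straddling the grey sleeve (crop rim at 200,185), with the blue one well left. I shift 8 mm in -y and go down.

Call:
step_arm:
  steps:
    - [-2,-8,0,0,0,0]
    - [0,0,-20,0,0,0]
    - [0,0,-25,0,0,0]
    - [0,0,-25,0,0,0]
    - [0,0,-20,0,0,0]
    - [0,0,-11,0,0,0]
    - [0,0,0,0,0,0]
    - [0,0,0,0,0,0]
    - [0,0,0,0,0,0]

```text
clock: 4.45
position: [0.5823, -0.2234, 0.0335]
ee_rot: [0.353, 3.12, -0.001]
force: [-0.5, 0.5, 0.2]
width: 1.001
gripper_force: 0.0
```

Call:
step_arm:
  steps:
    - [0,0,0,0,0,0]
    - [0,0,0,0,0,0]
    - [0,0,0,0,0,0]
    - [0,0,0,0,0,0]
    - [0,0,0,0,0,0]
    - [0,0,0,0,0,0]
    - [0,0,0,0,0,0]
    - [0,0,0,0,0,0]
    - [0,0,0,0,0,0]
    - [0,0,0,0,0,0]
  gripper: 0.2
  force: 20

```text
clock: 5.28
position: [0.5814, -0.2227, 0.0319]
ee_rot: [-0.352, -3.122, -0.0]
force: [0.5, 0.1, -0.4]
width: 0.469
gripper_force: 20.0
```

Gripped at 43 mm opening, 20 N. Lift and carry above the stub, with the sleeve's bottom clear of the torch tail (0.164).

Call:
step_arm:
  steps:
    - [0,0,15,0,0,0]
    - [0,0,30,0,0,0]
    - [0,0,30,0,0,0]
    - [0,0,30,0,0,0]
    - [0,0,30,0,0,0]
    - [0,0,30,0,0,0]
    - [0,0,30,0,0,0]
    - [0,0,30,0,0,0]
    - [0,0,0,0,0,0]
    - [0,0,0,0,0,0]

```text
clock: 6.12
position: [0.5822, -0.2232, 0.2588]
ee_rot: [0.352, 3.118, -0.001]
force: [-0.2, -0.1, -0.3]
width: 0.464
gripper_force: 20.0
```

Call:
step_arm:
  steps:
    - [0,10,0,0,0,0]
    - [0,20,0,0,0,0]
    - [-1,30,0,0,0,0]
    - [-1,30,0,0,0,0]
    - [-1,30,0,0,0,0]
    - [-1,30,0,0,0,0]
    - [-1,30,0,0,0,0]
    - [-1,30,0,0,0,0]
    - [-1,30,0,0,0,0]
    - [-1,30,0,0,0,0]
    - [-1,30,0,0,0,0]
    - [-1,30,0,0,0,0]
    - [-1,30,0,0,0,0]
    - [-1,30,0,0,0,0]
    - [0,30,0,0,0,0]
    - [0,20,0,0,0,0]
    - [0,12,0,0,0,0]
    - [0,0,0,0,0,0]
    - [0,0,0,0,0,0]
    - [0,0,0,0,0,0]

```text
clock: 7.78
position: [0.5695, 0.2271, 0.2565]
ee_rot: [-0.356, -3.121, 0.002]
force: [0.9, -0.2, -0.9]
width: 0.465
gripper_force: 20.0
```

Call:
step_arm:
  steps:
    - [0,0,-20,0,0,0]
    - [0,0,-30,0,0,0]
    - [0,0,-30,0,0,0]
    - [0,0,-30,0,0,0]
    - [0,0,-15,0,0,0]
    - [0,0,0,0,0,0]
    - [0,0,0,0,0,0]
    - [0,0,0,0,0,0]

```text
clock: 8.45
position: [0.5706, 0.2285, 0.1335]
ee_rot: [0.355, 3.12, 0.001]
force: [0.5, -0.7, -1.2]
width: 0.468
gripper_force: 20.0
```

```bash
python3 - <<'E'
from h import *
import cv2
s=observe();print(s['clock'],s['position'].round(4),s['ee_rot'].round(4),s['width'],s['gripper_force'],s['force'])
im=[]
for n in("scene","top"):
    u,v=proj(n,(.571,.229,.1)).astype(int); print(n,u,v)
    g=cams.get_image(n)[:,:,::-1].copy(); cv2.imwrite(f"pics/b_{n}.png",g)
    c=cv2.resize(g[v-55:v+55,u-55:u+55],(396,396),interpolation=cv2.INTER_CUBIC); im.append(cv2.convertScaleAbs(c,alpha=1.6))
cv2.imwrite("pics/b1.png",np.hstack(im))
E
```

```text
8.45 [0.5706 0.2285 0.1335] [3.5480e-01 3.1195e+00 1.2000e-03] 0.46763367400704003 19.997590826824307 [ 0.489382   -0.65119188 -1.17472225]
scene 487 225
top 157 182
```

View pics/b1.png

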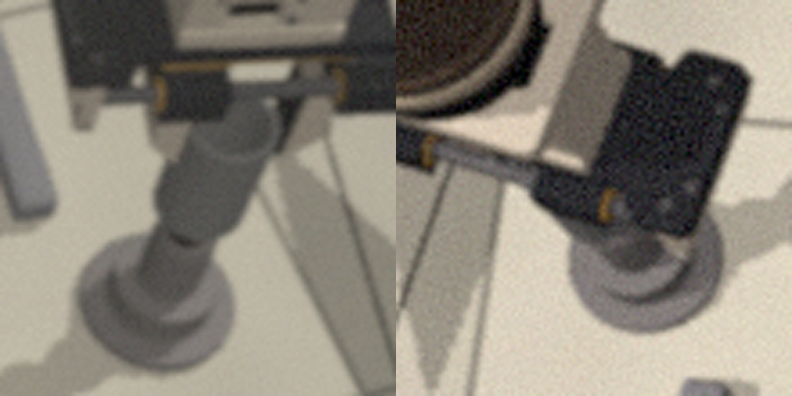

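The scene crop shows the sleeve gripped upright, its lower rim (crop 188,225) just above the spigot top (crop 185,240) and in line with it. Lower gently, watching the force.

Call:
step_arm:
  steps:
    - [0,0,-8,0,0,0]
    - [0,0,-8,0,0,0]
    - [0,0,-8,0,0,0]
    - [0,0,-6,0,0,0]
    - [0,0,-5,0,0,0]
    - [0,0,-5,0,0,0]
    - [0,0,0,0,0,0]
    - [0,0,0,0,0,0]
    - [0,0,0,0,0,0]

```text
clock: 9.3
position: [0.5695, 0.2293, 0.0921]
ee_rot: [0.352, 3.121, 0.0]
force: [-1.0, 0.2, 0.1]
width: 0.474
gripper_force: 20.0
```

Call:
step_arm:
  steps:
    - [0,0,-5,0,0,0]
    - [0,0,-5,0,0,0]
    - [0,0,-5,0,0,0]
    - [0,0,-5,0,0,0]
    - [0,0,-5,0,0,0]
    - [0,0,0,0,0,0]
    - [0,0,0,0,0,0]

```text
clock: 9.88
position: [0.569, 0.2291, 0.0664]
ee_rot: [-0.352, -3.121, 0.001]
force: [-0.7, -0.9, -0.3]
width: 0.469
gripper_force: 20.0
```

Call:
step_arm:
  steps:
    - [0,0,-2,0,0,0]
    - [0,0,-2,0,0,0]
    - [0,0,-2,0,0,0]
    - [0,0,0,0,0,0]
    - [0,0,0,0,0,0]
    - [0,0,0,0,0,0]

```text
clock: 10.38
position: [0.5699, 0.2297, 0.0617]
ee_rot: [0.352, 3.121, 0.002]
force: [-0.4, 0.7, 6.0]
width: 0.469
gripper_force: 20.0
```

6 N push at just the expected height (0.062), so the sleeve is on the shoulder. A little more push, then open.

Call:
step_arm:
  steps:
    - [0,0,-1,0,0,0]
    - [0,0,-1,0,0,0]
    - [0,0,0,0,0,0]
    - [0,0,0,0,0,0]

```text
clock: 10.72
position: [0.5703, 0.2298, 0.0613]
ee_rot: [0.352, 3.12, 0.003]
force: [-4.5, -1.2, 20.0]
width: 0.472
gripper_force: 20.0
```

Call:
step_arm:
  steps:
    - [0,0,0,0,0,0]
    - [0,0,0,0,0,0]
    - [0,0,0,0,0,0]
    - [0,0,0,0,0,0]
    - [0,0,0,0,0,0]
    - [0,0,0,0,0,0]
    - [0,0,0,0,0,0]
    - [0,0,0,0,0,0]
    - [0,0,0,0,0,0]
    - [0,0,0,0,0,0]
  gripper: 1

```text
clock: 11.55
position: [0.5693, 0.2293, 0.0589]
ee_rot: [-0.352, -3.122, 0.0]
force: [0.6, 0.4, -0.2]
width: 1.002
gripper_force: 0.0
```

Call:
step_arm:
  steps:
    - [0,0,10,0,0,0]
    - [0,0,20,0,0,0]
    - [0,0,25,0,0,0]
    - [0,0,25,0,0,0]
    - [0,0,25,0,0,0]
    - [0,0,25,0,0,0]
    - [0,0,25,0,0,0]
    - [0,0,0,0,0,0]
    - [0,0,0,0,0,0]
    - [0,0,0,0,0,0]

```text
clock: 12.38
position: [0.569, 0.2292, 0.214]
ee_rot: [-0.352, -3.122, -0.0]
force: [0.8, -0.0, -0.9]
width: 1.0
gripper_force: 0.0
```

Call:
step_arm:
  steps:
    - [-1,-15,10,0,0,0]
    - [-2,-30,0,0,0,0]
    - [-2,-30,0,0,0,0]
    - [-2,-30,0,0,0,0]
    - [-2,-30,0,0,0,0]
    - [-2,-30,0,0,0,0]
    - [-1,-30,0,0,0,0]
    - [-1,-30,0,0,0,0]
    - [0,-15,0,0,0,0]
    - [0,0,0,0,0,0]
    - [0,0,0,0,0,0]
    - [0,0,0,0,0,0]

```text
clock: 13.38
position: [0.5559, -0.0101, 0.2236]
ee_rot: [-0.352, -3.121, -0.001]
force: [-0.6, 0.9, -0.1]
width: 1.0
gripper_force: 0.0
```

```bash
python3 - <<'E'
from h import *
import cv2
s=observe();print(s['clock'],s['joints'].round(3),s['position'].round(4))
im=[]
for n,P in(("scene",(.571,.229,.065)),("top",(.571,.229,.065)),("scene",(.556,-.011,.12))):
    u,v=proj(n,P).astype(int); print(n,u,v)
    g=cams.get_image(n)[:,:,::-1].copy()
    c=cv2.resize(g[v-45:v+45,u-33:u+33],(264,360),interpolation=cv2.INTER_CUBIC); im.append(cv2.convertScaleAbs(c,alpha=1.6))
for i,n in((0,"scene"),(1,"top")):
    u,v=proj(n,(.571,.229,.065)).astype(int)
    for a in np.linspace(0,6.28,24):
        q=(proj(n,(.571+.022*np.cos(a),.229+.022*np.sin(a),.1))-(u-33,v-45)+.5)*4; cv2.circle(im[i],tuple(q.astype(int).tolist()),1,(0,0,255),-1)
cv2.imwrite("pics/c1.png",np.hstack(im))
E
```

```text
13.3833 [-0.307  0.309  0.301  1.735 -0.101  1.114  1.372] [ 0.5559 -0.0101  0.2236]
scene 482 236
top 163 188
scene 352 245
```

View pics/c1.png

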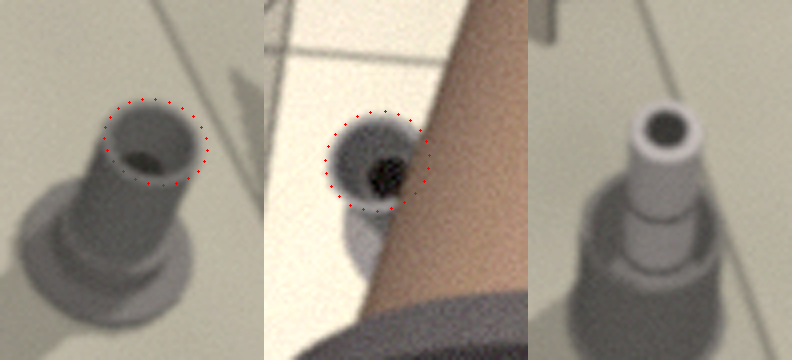

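The sleeve's top rim coincides with the model circle at z = 0.10 in both views, so it is home. The torch is undisturbed. Descend and grip the torch.

Call:
step_arm:
  steps:
    - [0,-1,-15,0,0,0]
    - [0,0,-20,0,0,0]
    - [0,0,-20,0,0,0]
    - [0,0,-20,0,0,0]
    - [0,0,-20,0,0,0]
    - [0,0,-12,0,0,0]
    - [0,0,-5,0,0,0]
    - [0,0,0,0,0,0]
    - [0,0,0,0,0,0]
    - [0,0,0,0,0,0]

```text
clock: 14.37
position: [0.5571, -0.0114, 0.1129]
ee_rot: [0.352, 3.12, 0.001]
force: [-0.7, 0.8, -0.5]
width: 1.001
gripper_force: 0.0
```

Call:
step_arm:
  steps:
    - [0,0,0,0,0,0]
    - [0,0,0,0,0,0]
    - [0,0,0,0,0,0]
    - [0,0,0,0,0,0]
    - [0,0,0,0,0,0]
    - [0,0,0,0,0,0]
    - [0,0,0,0,0,0]
    - [0,0,0,0,0,0]
    - [0,0,0,0,0,0]
    - [0,0,0,0,0,0]
    - [0,0,0,0,0,0]
    - [0,0,0,0,0,0]
  gripper: 0.1
  force: 40

```text
clock: 15.37
position: [0.5563, -0.0117, 0.1119]
ee_rot: [-0.352, -3.122, -0.0]
force: [0.3, 0.3, -0.7]
width: 0.319
gripper_force: 40.0
```

Gripped at 29 mm opening. Draw straight up 200 mm, then tip 0.75 rad about world x.

Call:
step_arm:
  steps:
    - [0,0,10,0,0,0]
    - [0,0,20,0,0,0]
    - [0,0,20,0,0,0]
    - [0,0,20,0,0,0]
    - [0,0,20,0,0,0]
    - [0,0,20,0,0,0]
    - [0,0,20,0,0,0]
    - [0,0,20,0,0,0]
    - [0,0,20,0,0,0]
    - [0,0,20,0,0,0]
    - [0,0,10,0,0,0]
    - [0,0,0,0,0,0]
    - [0,0,0,0,0,0]

```text
clock: 16.45
position: [0.5562, -0.0118, 0.3118]
ee_rot: [0.352, 3.121, 0.0]
force: [-0.8, -0.6, -1.9]
width: 0.321
gripper_force: 40.0
```

Call:
step_arm:
  steps:
    - [0,0,0,0.05,0,0]
    - [0,0,0,0.05,0,0]
    - [0,0,0,0.05,0,0]
    - [0,0,0,0.05,0,0]
    - [0,0,0,0.05,0,0]
    - [0,0,0,0.05,0,0]
    - [0,0,0,0.05,0,0]
    - [0,0,0,0.05,0,0]
    - [0,0,0,0.05,0,0]
    - [0,0,0,0.05,0,0]
    - [0,0,0,0.05,0,0]
    - [0,0,0,0.05,0,0]
    - [0,0,0,0.05,0,0]
    - [0,0,0,0.05,0,0]
    - [0,0,0,0.05,0,0]
    - [0,0,0,0,0,0]
    - [0,0,0,0,0,0]
    - [0,0,0,0,0,0]

```text
clock: 17.95
position: [0.5562, -0.0114, 0.3113]
ee_rot: [-0.32, -2.831, -1.112]
force: [-0.0, 1.1, -1.7]
width: 0.315
gripper_force: 40.0
```

```bash
python3 - <<'E'
from h import *
from scipy.spatial.transform import Rotation as R
s=observe();z=R.from_rotvec(s['ee_rot']).as_matrix()[:,2]
S=np.array([.571,.229,.065]);print(s['clock'],s['joints'].round(3),z.round(3),s['width'],"move mm",((S-.227*z-s['position'])*1000).round(1))
E
```

```text
17.95 [ 0.186  0.433  0.28   1.594 -0.77   1.554  1.994] [-0.001  0.681 -0.732] 0.3149925233742334 move mm [ 15.   85.9 -80.1]
```

Call:
step_arm:
  steps:
    - [1.5,8.6,-8,0,0,0]
    - [1.5,8.6,-8,0,0,0]
    - [1.5,8.6,-8,0,0,0]
    - [1.5,8.6,-8,0,0,0]
    - [1.5,8.6,-8,0,0,0]
    - [1.5,8.6,-8,0,0,0]
    - [1.5,8.6,-8,0,0,0]
    - [1.5,8.6,-8,0,0,0]
    - [1.5,8.6,-8,0,0,0]
    - [1.5,8.6,-8,0,0,0]
    - [0,0,0,0,0,0]
    - [0,0,0,0,0,0]
    - [0,0,0,0,0,0]
    - [0,0,0,0,0,0]
    - [0,0,0,0,0,0]
    - [0,0,0,0,0,0]

```text
clock: 19.28
position: [0.5716, 0.0737, 0.2323]
ee_rot: [-0.32, -2.832, -1.115]
force: [0.4, -1.6, -2.1]
width: 0.321
gripper_force: 40.0
```

```bash
python3 - <<'E'
from h import *
import cv2
s=observe();print(s['clock'],s['position'].round(4),s['dq'].round(3),s['gripper_force'])
im=[]
for n in("scene","top"):
    g=cams.get_image(n)[:,:,::-1].copy()
    u,v=proj(n,(.571,.15,.12)).astype(int); print(n,u,v)
    x0,y0=max(u-65,0),max(v-75,0)
    g=cv2.convertScaleAbs(cv2.resize(g[y0:y0+150,x0:x0+130],(390,450),interpolation=cv2.INTER_CUBIC),alpha=1.5)
    t=np.array([0,-.682,.732]);S=np.array([.571,.229,.065])
    for d in(0,.12,.15,.28):
        q=(proj(n,S+d*t)-(x0,y0))*3; cv2.circle(g,tuple(q.astype(int).tolist()),2,(0,0,255),-1)
    im.append(g)
cv2.imwrite("pics/d1.png",np.hstack(im))
E
```

```text
19.2833 [0.5716 0.0737 0.2323] [-0.     0.001 -0.002  0.003 -0.001 -0.002  0.001] 39.97576296329498
scene 446 230
top 202 183
```

View pics/d1.png

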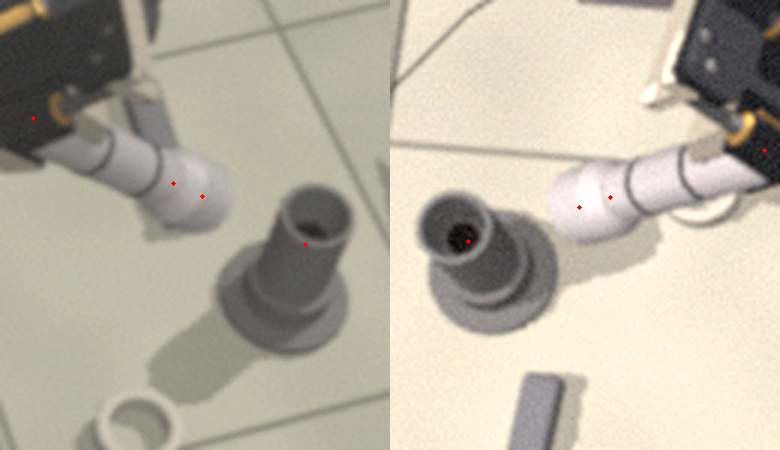

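The torch is held at about 43°, its axis dots (scene crop 174,183 to 202,197) lying along the head. It points at the sleeve's centre (306,244) with clear air between, and nothing else is touched. The sleeve is still home, so I hand in.

```bash
python3 -c "
from cell import job
print(job.sign_off())"
```

```text
the job is handed in; nothing more can be done
None
```

The job is handed in: the sleeve is fully home on the stub and released, and the torch is held lens down at about 43° from vertical, aimed at the sleeve from about 12 cm (by pose and camera checks; no verdict was returned).

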